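Set the strap guide with its knurled wheel

ROBOT

A 6-joint arm with a two-finger parallel gripper is mounted at the origin on the work surface; the furniture and walls round the work are solid. World frame = base frame: x ahead of the robot, y to its left, z up, the work surface at z = 0. Lengths are in m, angles in rad, forces in N, time in s.
With the tool pointing down it reaches from about 0.375 to 0.825 m from the base axis. Payload 5.5 kg.
Tool frame: the origin (TCP) lies on the mounting face of the last link; the fingertips stand 173 mm ahead of it and the grasp point (between the pads) lies 155 mm ahead of it; z points along the fingers, x is the direction in which the jaws open and shut, and the axes are right-handed (so a half turn about z gives the same grasp; the last joint's range is limited). The gripper opens to 85 mm and grips with 20 to 120 N. Pads are 22 mm wide; open, the fingers measure 114 mm over their backs; the gripper's body (76 mm by 85 mm) begins 54 mm behind the grasp point. The pads swing forward as they close: fully open they stand 13 mm farther back than shut.
Start: joints at [1.289, 0.314, -0.047, 1.21, 0, 1.571], TCP at [0.167, 0.576, 0.405] pointing down, gripper open.
Joint ranges: [-2.67, 2.67], [-0.69, 1.73], [-1.03, 1.25], [-2.08, 2.16], [-1.42, 1.45], [-3.14, 3.14]. Speed limits (rad/s): [2.39, 2.39, 3.01, 3.14, 3.14, 3.14].

INTERFACE

Orientations are given as a rotation vector (axis times angle).
In Python, from bench import ctrl, viewer gives the robot as it stands.
- The arm moves only by the tool send_rows, never from a script. Its arguments are lists of equal length, an entry for each row: "offset": the shift along the world's x, y, z in m, a list of three; "turn": the turn about the world's z in rad; "claw": the closure, from -1 (fully open) to 1 (shut). A call has 1 to 5 rows; each row shifts and turns the commanded pose from where the row before left it; what a row does not reach is not made up. A row lasts 1/12 s, in which the tool goes at most 41.7 mm and 7.16 degrees, less where a joint would pass 70% of its speed; a pose out of reach is approached as far as the arm can. A call is refused whole if a number of a shift passes 0.0417 or a number of a turn 0.125, either way. A call with a gripper value outside its range is refused whole. The fingers move at their own pace and stop on an object; "force" is the grip in N (left out, the last holds). Time passes only in rows, so rows that do not move let the fingers close. It gives the time, the measured TCP pose, the force and the opening at its end, in the units of the state.
- ctrl.get_obs(): the state, without advancing time (a new reading comes with each control period).
- viewer.grab_frame(name): name is "scene" or "side" or "wrist"; returns (picture, depth): 400x640x3 uint8, blue, green, red; 400x640 float32, m along the optical axis (not along the pixel's ray), 0 where there is no reading.
- viewer.camera_info(name): a dict with "fov_y" (degrees; the focal length in pixels is half the picture's height over the tangent of half this angle, whatever the lens; pixels are square), "cx", "cy" (the principal point, pixels), "distortion" ([k1, k2, p1, p2, k3] as OpenCV has them; the pictures are not rectified), "origin" and "attitude" of the camera in the world. Camera axes: x right, y up, looking along -z (the intrinsics and any distortion apply to the point x, -y, -z); pixel columns grow to the right and rows downward; lengths in m; the calibration is good to about 2 mm. A picture is of the moment at which its call begins: read the wrist's pose just before it. camera_info takes no time and is no camera call; for the wrist camera it gives the pose at the moment of the call.
- ctrl.job_done(): hands the job in, once; it reports no verdict.
The state is a dict: "time": time; "joint_positions": joint angles; "joint_vel": joint speeds; "joint_efforts": joint torques, N m; "eef_pos": TCP position; "ee_rot": TCP orientation; "ft_force": force on the tool from outside, world axes, zero at the start; "moment": the same for the moment, N m; "finger_gap": finger opening in m.
Only numpy, scipy, OpenCV 4.12 (cv2) and the standard library are available. Lean on these libraries where they do the work, as an engineer would, in place of code of your own. Each camera call takes 0.05 s, during which the arm holds its last target.

TASK

Set the strap guide: with a fingertip, push the beeswax block that lies between its two cheeks right out of the gap, past their far free ends, sliding it flat on the bench without lifting or tipping it. Then roll the knurled wheel under a fingertip until the pointer of the sliding cheek stands over the marker on the scale, moving the cheek only by the wheel, never by pushing on the cheek itself, and not leaning hard on the wheel. Leave the other things on the bench where they are.

Things in the scene. Friction and masses are not known exactly. Their poses are not given: they have to be found in the camera images.
- guide: strap guide fixed to the bench. Origin: on the bench under the middle of its rail; x points away from the robot, y along the rail to the left (turned up to 20 degrees). Aluminium rail 36 (x) x 320 (y) x 16 mm high; on its -x side a scale strip (x -45 to -21 mm, 10 mm high). Two ears at y = 90 mm, outside x = +-18.5 mm (axle ends +-22.5), up to 66 mm high, carry the wheel
- fixed_end (a point): free end of the guide's fixed cheek, on its inner face at bench height: guide x = 95, y = -100 mm. The fixed cheek is a bar 10 mm thick (from this face to -y), 24 mm high (28 over the rail), along the guide's x. Between rail and cheek ends the bench is bare
- cheek: sliding steel cheek on the rail, left of the fixed cheek and parallel to it. Origin: at bench height on its working face, over the rail's centre line; axes as the guide's. Bar y 0 to 10 mm, 25 mm high, free end at x = 95 mm; saddle y 0 to 30 mm, x +-23, up to 31 mm high. Starts 90 mm from the fixed cheek, slides along the guide's y only, driven by the wheel, to 12 mm from it
- pointer (a point): tip of the 3 mm wide dark pointer that sticks out of the sliding cheek's saddle on the robot's side, 20 mm above the bench; it moves with the cheek and passes over the marker without touching it
- marker: dark steel clip, 6 mm wide (y), 26 mm long (x), across the scale strip, its top 15 mm above the bench; at a different place on the scale each time, always between the pointer and the fixed cheek at the start; it does not move. Axes as the guide's; its origin has the guide's x and z and the clip's middle y
- mark (a point): middle of the marker clip's top, near its outer end; the pointer tip stands over it when the guide is set
- wheel (a joint): angle of the knurled wheel in rad: 0 at the start, up to 3.1. It grows as the wheel's top is rolled to the guide's -y (towards the cheeks); the cheek then moves the same way, closing the gap by 25 mm per rad; rolled back, it opens. Stays where it is left; about 1.5 N at the rim turns it; several strokes are needed
- wheel_axis (a point): centre of the knurled wheel on its axle, 50 mm above the bench. The axle lies along the guide's x. The wheel is 22 mm wide (x), 68 mm in diameter over its 22 knurl ridges, each 2 mm high, so its top is 84 mm above the bench
- beeswax: yellow-brown block of beeswax 38 (x) x 55 (y) x 22 mm high, about 45 g, lying loose on the bench between the cheeks about 70 mm from the rail's centre line, long side roughly along the rail; origin at the centre of its underside, z up
- sanding_block: bystander: beech block with abrasive paper, 35 x 86 x 27 mm, loose on the bench beyond the guide, to the left
- buckle: bystander: brass buckle 43 x 54 x 10 mm, loose on the bench beyond the wheel
- edge_paint: bystander: small dark bottle with white cap, 34 x 33 x 72 mm, loose, beyond the guide
- spool: bystander: wooden spool of white thread, 63 x 49 x 51 mm, loose, beyond the guide
- pricking_iron: bystander: pricking iron, steel bar 26 x 112 x 11 mm, loose, between robot and guide
There are look-alikes about, which are no part of the job. There is more than one size of the beeswax; the job needs the middle-sized.

How it is judged:
On the way, in this order (a step that is already met when the one before it is completed fails the run):
1. the beeswax is out of the gap, past the free ends of the cheeks (x of beeswax in the frame of guide above 0.113 m), for 0.2 s.
2. the pointer stands over the marker (y of pointer in the frame of marker between -0.003 and 0.003 m), for 0.3 s.
At the end, for the whole second after the job is handed in: The pointer's centre line is over the 6 mm wide marker (within 3 mm of its middle) with the wheel at rest, and the beeswax lies flat and still on the bench beyond the cheeks' free ends (its centre at least 113 mm from the rail's centre line on the far side) (all of step 2 and velocity of joint wheel between -0.05 and 0.05 rad/s and x of beeswax in the frame of guide above 0.113 m and height (world z) of beeswax between -0.01 and 0.008 m and angle between beeswax's own z axis and vertical below 0.15 rad and linear speed of beeswax below 0.02 m/s); the robot touches nothing.
It fails at once if the beeswax is lifted or tipped (height (world z) of beeswax above 0.015 m or angle between beeswax's own z axis and vertical above 0.5 rad).
It fails at once if the sliding cheek itself is pushed by the robot (over 3 N) (contact force between any of the fingers, the arm and cheek above 3 N).
It fails at once if the robot leans on the wheel with more than 60 N (contact force between the fingers and wheel above 60 N).
It fails at once if a bystander is moved by more than 20 mm (distance of any of sanding_block, buckle, edge_paint, spool, pricking_iron from where it was at the start of the episode above 0.02 m).
It also fails if it takes over 54 s, if anything falls off the work surface, if the arm or the gripper's body presses on something with over 40 N, if the wrist force passes 120 N, or if a joint passes its speed limit or range.

## Working session

There is one attempt and no reset: what is moved stays moved. The work goes in short steps, Python scripts to look and compute and a tool call to move; the robot and the scene stay as the last step left them, time stands still between calls to the robot, and variables do not carry over. Pictures are saved under pics/ and viewed, and the job is handed in when it is done.

Besides the shell and the picture viewer there is one more tool, called after "Emit:" as name(argument=value, ...), one argument or row to a line, values as JSON. send_rows: Moves the arm, as the interface text tells. Its arguments: {"type":"object","properties":{"offset":{"type":"array"},"turn":{"type":"array"},"claw":{"type":"array"},"force":{"type":"number"}},"required":["offset","turn","claw"]}

```bash
mkdir -p pics; ls
cat > h.py <<'E'
import numpy as np, cv2
from bench import ctrl, viewer
from scipy.spatial.transform import Rotation as R
def att(a):
    a=np.array(a,float)
    return a if a.shape==(3,3) else R.from_rotvec(a).as_matrix() if a.size==3 else R.from_quat(a).as_matrix()
def K(i,h=400):
    f=h/2/np.tan(np.radians(i["fov_y"])/2); return np.array([[f,0,i["cx"]],[0,f,i["cy"]],[0,0,1]])
def rays(i,px):
    u=cv2.undistortPoints(np.array(px,float).reshape(-1,1,2),K(i),np.array(i["distortion"],float)).reshape(-1,2)
    d=np.c_[u[:,0],-u[:,1],-np.ones(len(u))]
    return np.array(i["origin"]),d@att(i["attitude"]).T
def onplane(i,px,z):
    o,d=rays(i,px); return o+d*((z-o[2])/d[:,2])[:,None]
def withdepth(i,px,dep):
    o,d=rays(i,px); return o+d*np.array([dep[int(round(v)),int(round(u))] for u,v in np.reshape(px,(-1,2))])[:,None]
def proj(i,P):
    P=np.reshape(P,(-1,3)); c=(P-np.array(i["origin"]))@att(i["attitude"])
    c=c*np.array([1,-1,-1]); return cv2.projectPoints(c,np.zeros(3),np.zeros(3),K(i),np.array(i["distortion"],float))[0].reshape(-1,2)
def cloud(i,dep):
    v,u=np.mgrid[0:400,0:640]; o,d=rays(i,np.c_[u.ravel(),v.ravel()])
    return (o+d*dep.ravel()[:,None]).reshape(400,640,3)
def shot(name,tag):
    i=viewer.camera_info(name); im,dp=viewer.grab_frame(name); cv2.imwrite(f"pics/{tag}.png",im); np.savez(f"pics/{tag}.npz",im=im,dp=dp,i=np.array(i,dtype=object)); return i,im,dp
def load(tag):
    z=np.load(f"pics/{tag}.npz",allow_pickle=True); return z["i"].item(),z["im"],z["dp"]
E
python3 - <<'E'
from h import *
print(ctrl.get_obs())
for n in ("scene","side","wrist"):
    i,im,dp=shot(n,n+"0"); print(n,i,(dp>0).mean())
E
```

```text
pics
{'time': 0.0, 'joint_positions': array([ 1.28901131e+00,  3.14210747e-01, -4.80442295e-02,  1.21016610e+00,
        2.51775741e-05,  1.57076109e+00]), 'joint_vel': array([-9.61302396e-04,  6.55134006e-04,  9.56255600e-04,  1.60655511e-03,
       -1.75999772e-05,  1.19538628e-03]), 'joint_efforts': array([-2.43371593e-03, -5.39594650e+01,  3.39747119e+01,  1.93700037e-02,
       -4.50114940e-04,  2.86701500e-06]), 'eef_pos': array([0.16676571, 0.57608565, 0.40385874]), 'ee_rot': array([ 2.51058134e+00,  1.88694877e+00, -2.06333889e-03]), 'ft_force': array([-0.25967818, -0.46327409, -0.33887741]), 'moment': array([-0.00814905,  0.03547559, -0.00584157]), 'finger_gap': 0.08559221866054294}
scene {'fov_y': 48.11162626686978, 'cx': 315.7284212361463, 'cy': 202.46390281342627, 'distortion': array([-0.05279073,  0.        ,  0.        ,  0.        ,  0.        ]), 'origin': array([ 0.19594228, -0.70122815,  0.82620874]), 'attitude': array([ 0.70659466, -0.216175  , -0.52972842])} 0.99590234375
side {'fov_y': 43.645934150015414, 'cx': 315.36374907015227, 'cy': 194.7452732743193, 'distortion': array([0.00513049, 0.        , 0.        , 0.        , 0.        ]), 'origin': array([0.18479059, 0.47722439, 0.58690506]), 'attitude': array([ 0.31891152, -1.19660734, -2.36211431])} 0.99623046875
wrist {'fov_y': 67.24121172159549, 'cx': 321.6946836209895, 'cy': 192.55523741846582, 'distortion': array([-0.03526767,  0.        ,  0.        ,  0.        ,  0.        ]), 'origin': array([0.09554182, 0.59663258, 0.37299501]), 'attitude': array([-0.25089313, -0.18738055,  1.28111215])} 0.996046875
```

View pics/scene0.png

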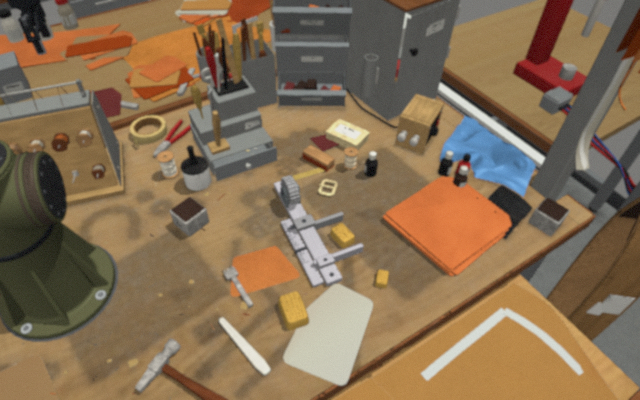

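View pics/side0.png

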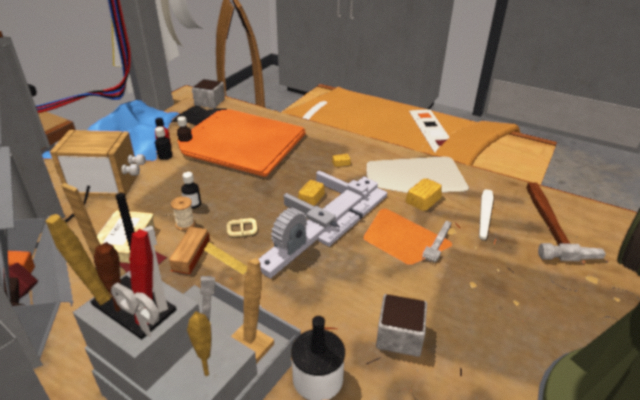

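View pics/wrist0.png

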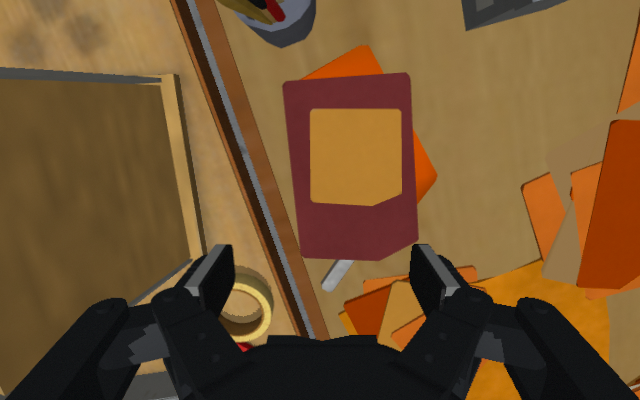

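The scene view shows three wax blocks: (343,235) between the cheeks, a large one at (292,310) and a small one at (382,278). In the side view they are at (312,192), (424,194) and (341,160). The wheel is at (290,190) in scene and (290,228) in side. Next I take close crops and coordinates.

Run:
```python
from h import *
for t,(x,y,w,h) in {"scene0":(230,165,160,130),"side0":(230,140,210,150)}.items():
    i,im,dp=load(t); c=cv2.resize(im[y:y+h,x:x+w],(w*4 if w<200 else 800,h*4 if w<200 else 571),interpolation=cv2.INTER_CUBIC)
    cv2.imwrite(f"pics/{t}_c.png",c[:600,:800])
for t,pts in {"scene0":[(290,190),(343,235),(292,310),(382,278),(328,187),(318,157),(371,163),(351,158),(361,248),(342,217)],"side0":[(290,228),(312,192),(424,194),(341,160),(242,228)]}.items():
    i,im,dp=load(t); print(t,np.round(withdepth(i,pts,dp),3).tolist())
```

```text
scene0 [[0.532, -0.072, 0.073], [0.588, -0.212, 0.021], [0.393, -0.318, 0.028], [0.597, -0.347, 0.014], [0.646, -0.06, 0.011], [0.676, 0.034, 0.024], [0.765, -0.076, 0.048], [0.74, -0.025, 0.037], [0.602, -0.262, 0.018], [0.62, -0.162, 0.013]]
side0 [[0.531, -0.037, 0.064], [0.58, -0.189, 0.024], [0.391, -0.286, 0.029], [0.592, -0.331, 0.015], [0.64, -0.046, 0.012]]
```

```bash
sleep 0.1
```

```text
(no output)
```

View pics/scene0_c.png

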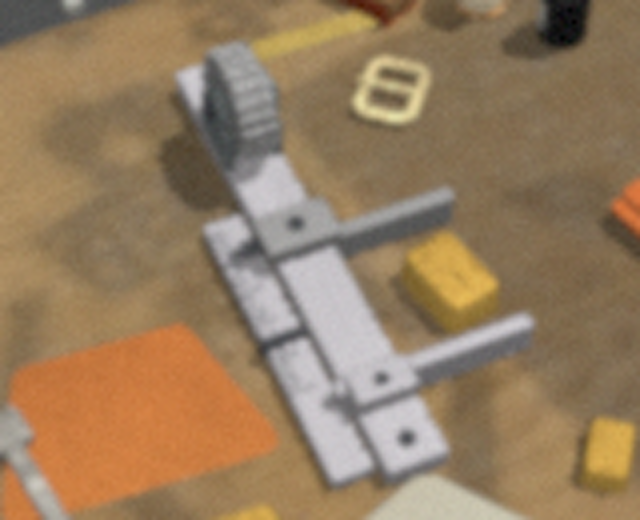

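View pics/side0_c.png

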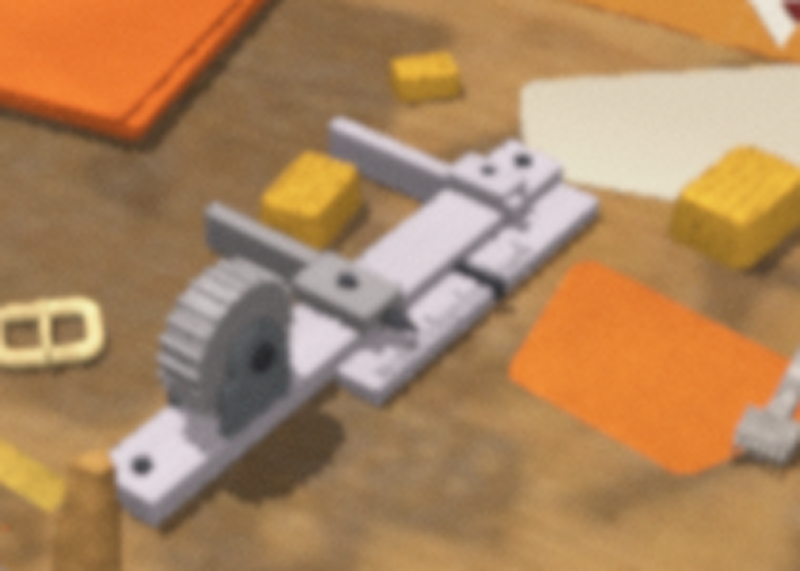

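Middle wax chosen at scene (343,235), the only one lying between the cheeks. The crop shows the pointer and the dark marker clip (scene crop ~(283,335), side crop ~(480,283)). Next I check obstacle heights for the transit.

Run:
```python
from h import *
P=[]
for t in ("scene0","side0"):
    i,im,dp=load(t); c=cloud(i,dp)[dp>0]; P.append(c)
P=np.vstack(P)
# max height map
xs=np.arange(0.1,0.9,0.1); ys=np.arange(0.7,-0.5,-0.1)
print("x",xs)
for y in ys:
    print(round(y,1),[ (lambda q: round(float(np.percentile(q,99)),2) if len(q) else None)(P[(abs(P[:,0]-x-.05)<.05)&(abs(P[:,1]-y-.05)<.05),2]) for x in xs])
```

```text
x [0.1 0.2 0.3 0.4 0.5 0.6 0.7 0.8]
0.7 [0.0, 0.0, 0.02, 0.03, 0.03, 0.01, 0.01, 0.01]
0.6 [0.33, 0.02, 0.03, 0.03, 0.09, 0.01, None, 0.17]
0.5 [0.38, 0.02, 0.02, 0.03, 0.19, 0.19, None, 0.06]
0.4 [0.32, 0.03, 0.03, 0.0, 0.0, 0.24, 0.23, 0.16]
0.3 [0.27, 0.23, 0.03, 0.16, 0.16, 0.23, 0.31, 0.31]
0.2 [0.23, 0.27, 0.06, 0.28, 0.33, 0.33, 0.33, 0.31]
0.1 [0.09, 0.0, 0.12, 0.18, 0.1, 0.0, 0.33, 0.33]
0.0 [0.31, 0.05, 0.05, 0.0, 0.02, 0.03, 0.05, 0.03]
-0.1 [0.33, 0.05, 0.05, 0.01, 0.08, 0.01, 0.07, 0.09]
-0.2 [0.0, 0.0, 0.01, 0.02, 0.03, 0.03, 0.02, 0.02]
-0.3 [0.03, 0.01, 0.03, 0.03, 0.03, 0.02, 0.02, 0.02]
-0.4 [0.02, 0.01, 0.03, 0.03, 0.02, 0.02, 0.02, 0.02]
```

Run:
```python
from h import *
P=[]
for t in ("scene0","side0"):
    i,im,dp=load(t); c=cloud(i,dp)[dp>0]; P.append(c)
for n,p in zip(("scene","side"),P):
    q=p[(p[:,2]>.1)&(p[:,0]>.1)&(p[:,0]<.7)&(p[:,1]<.6)&(p[:,1]>-.1)]
    print(n)
    H,xe,ye=np.histogram2d(q[:,0],q[:,1],bins=[np.arange(.1,.75,.05),np.arange(0,.65,.05)])
    for a in range(len(xe)-1):
        row=[]
        for b in range(len(ye)-1):
            s=q[(q[:,0]>=xe[a])&(q[:,0]<xe[a+1])&(q[:,1]>=ye[b])&(q[:,1]<ye[b+1]),2]
            row.append(f"{s.max():.2f}" if len(s)>2 else " -- ")
        print(f"{xe[a]:.2f}",*row)
```

```text
scene
0.10 0.34  --   --   --  0.19 0.24 0.28  --   --   --  0.38 0.38
0.15  --   --   --   --  0.19 0.28 0.27  --   --  0.32 0.38 0.36
0.20  --   --   --   --  0.20 0.28 0.28  --   --   --   --   -- 
0.25  --   --   --   --   --   --   --   --   --   --   --   -- 
0.30  --   --   --   --   --   --   --   --   --   --   --   -- 
0.35  --   --  0.12  --   --   --   --   --   --   --   --   -- 
0.40  --   --   --  0.17 0.20 0.20  --   --   --   --   --   -- 
0.45  --   --  0.19 0.19 0.28 0.29  --   --   --   --   --   -- 
0.50  --   --   --   --  0.31 0.34  --   --   --   --   --   -- 
0.55  --   --   --   --  0.17 0.34  --   --   --   --  0.15 0.19
0.60  --   --   --   --   --   --  0.17 0.24 0.23 0.17 0.19 0.19
0.65  --   --   --   --  0.33 0.34 0.18 0.24 0.24 0.13  --   -- 
side
0.10 0.31  --   --   --   --   --   --   --   --   --   --   -- 
0.15  --   --   --   --   --   --   --   --   --   --   --   -- 
0.20  --   --   --   --   --   --   --   --   --   --   --   -- 
0.25  --   --   --   --   --   --   --   --   --   --   --   -- 
0.30  --   --   --   --   --   --   --   --   --   --   --   -- 
0.35  --   --  0.12  --   --   --   --   --   --   --   --   -- 
0.40  --   --  0.18 0.18 0.20 0.20  --   --   --   --   --   -- 
0.45  --   --  0.19 0.19 0.20 0.29 0.16  --   --   --   --   -- 
0.50  --   --   --   --  0.31 0.34 0.16  --   --   --   --   -- 
0.55  --   --   --   --  0.17 0.34  --   --   --   --   --   -- 
0.60  --   --   --   --   --   --  0.17 0.17  --   --   --   -- 
0.65  --   --   --   --  0.33 0.33 0.15  --   --   --   --   --
```

Emit:
send_rows(
  offset=[
    [0, 0, 0.04],
    [0, 0, 0.04],
    [0, 0, 0.04],
    [0.005, -0.01, 0.035],
    [0.02, -0.03, 0.01],
  ],
  turn=[0, 0, 0, 0, 0],
  claw=[1, 1, 1, 1, 1],
  force=60,
)

```text
time: 0.57
eef_pos: [0.1905, 0.5385, 0.5745]
ee_rot: [-2.503, -1.889, -0.008]
ft_force: [0.4, -0.6, 0.3]
finger_gap: 0.0255
```

Emit:
send_rows(
  offset=[
    [0.02, -0.035, 0],
    [0.02, -0.035, 0],
    [0.02, -0.035, 0],
    [0.02, -0.035, 0],
    [0.02, -0.035, 0],
  ],
  turn=[0, 0, 0, 0, 0],
  claw=[1, 1, 1, 1, 1],
)

```text
time: 0.98
eef_pos: [0.2922, 0.3595, 0.5695]
ee_rot: [2.511, 1.888, -0.0]
ft_force: [1.2, 0.7, -0.5]
finger_gap: 0.0004
```

Emit:
send_rows(
  offset=[
    [0.02, -0.035, 0],
    [0.02, -0.035, 0],
    [0.015, -0.038, 0],
    [0.015, -0.038, 0],
    [0.015, -0.038, 0],
  ],
  turn=[0, 0, 0, 0, 0],
  claw=[1, 1, 1, 1, 1],
)

```text
time: 1.4
eef_pos: [0.3769, 0.1754, 0.5696]
ee_rot: [2.511, 1.888, 0.0]
ft_force: [0.9, 0.0, -0.5]
finger_gap: 0.0001
```

Emit:
send_rows(
  offset=[
    [0.015, -0.038, 0],
    [0.015, -0.038, 0],
    [0.015, -0.038, 0],
    [0.015, -0.038, 0],
    [0.015, -0.038, -0.01],
  ],
  turn=[0, 0, 0, 0, 0],
  claw=[1, 1, 1, 1, 1],
)

```text
time: 1.82
eef_pos: [0.452, -0.0145, 0.5612]
ee_rot: [2.51, 1.886, 0.004]
ft_force: [1.0, 0.8, 0.1]
finger_gap: -0.0001
```

Run:
```python
from h import *
s=ctrl.get_obs(); print(s["time"],s["eef_pos"],s["joint_positions"],R.from_rotvec(s["ee_rot"]).as_matrix().round(3))
i,im,dp=shot("wrist","w1"); print(i["origin"],i["attitude"])
```

```text
1.8167 [ 0.45202996 -0.01448709  0.56117384] [-3.20799920e-02  1.27837396e-02 -5.33381206e-02  1.50179239e+00
  1.20617680e-04  2.50092356e-01] [[ 0.278  0.96   0.003]
 [ 0.96  -0.278  0.   ]
 [ 0.001  0.003 -1.   ]]
[0.3809151  0.00613472 0.53003421] [-0.25175056 -0.19110812  1.28026846]
```

View pics/w1.png

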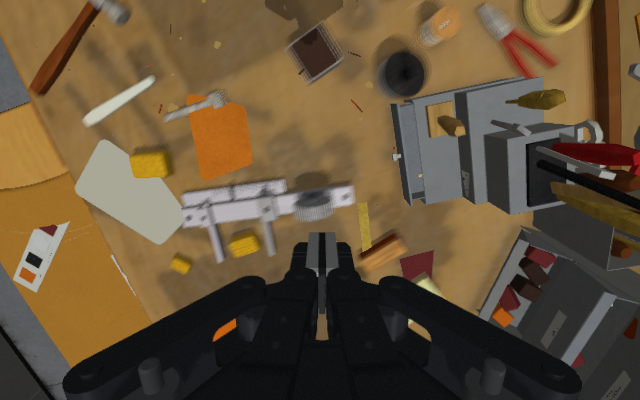

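Emit:
send_rows(
  offset=[
    [0.006, -0.026, -0.03],
    [0.006, -0.026, -0.03],
    [0.006, -0.026, -0.03],
    [0.006, -0.026, -0.03],
    [0.006, -0.026, -0.03],
  ],
  turn=[0, 0, 0, 0, 0],
  claw=[1, 1, 1, 1, 1],
)

```text
time: 2.28
eef_pos: [0.4814, -0.1435, 0.4083]
ee_rot: [-2.512, -1.887, -0.0]
ft_force: [0.2, -1.1, 0.2]
finger_gap: 0.0
```

Emit:
send_rows(
  offset=[
    [0, 0, 0],
    [0, 0, 0],
    [0, 0, 0],
  ],
  turn=[0, 0, 0],
  claw=[1, 1, 1],
)

```text
time: 2.53
eef_pos: [0.4817, -0.1421, 0.4102]
ee_rot: [-2.511, -1.887, -0.0]
ft_force: [0.2, 0.2, 0.2]
finger_gap: 0.0
```

Run:
```python
from h import *
s=ctrl.get_obs(); print(s["time"],s["eef_pos"],s["joint_vel"].round(3))
i,im,dp=shot("wrist","w2"); print(i["origin"],i["attitude"])
cv2.imwrite("pics/w2_c.png",cv2.resize(im[130:330,130:530],(800,400),interpolation=cv2.INTER_CUBIC))
```

```text
2.5333 [ 0.48167623 -0.1421215   0.41016558] [ 0.019 -0.021  0.02   0.004 -0.001 -0.002]
[ 0.41044529 -0.12149228  0.37926759] [-0.24930076 -0.18875205  1.28051759]
```

View pics/w2.png

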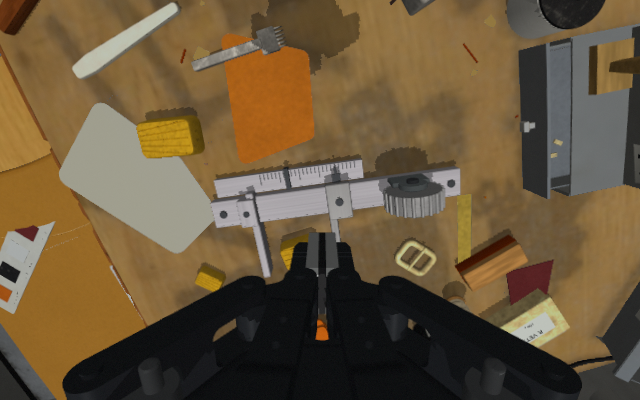

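View pics/w2_c.png

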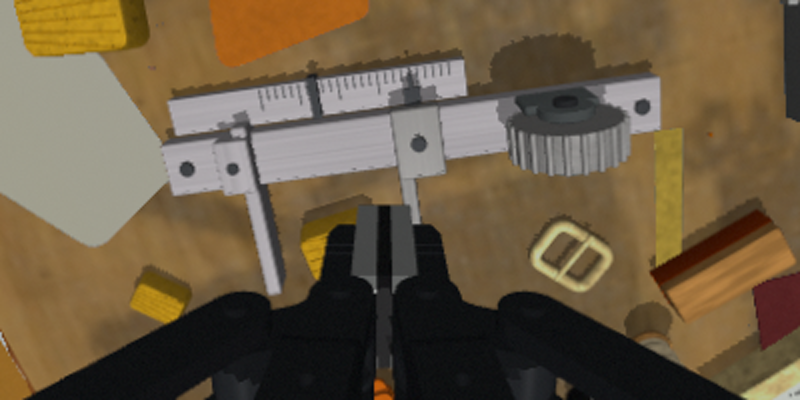

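Run:
```python
from h import *
i,im,dp=load("w2")
px=np.array([(162,145),(173,196),(658,74),(661,130),(168,101),(464,60),(410,68),(312,78),(418,144),(187,168),(641,107),(232,168)])/2+130
z=[.016]*4+[.010]*2+[.02,.015,.031,.016,.016,.028]
p=np.array([onplane(i,[a],b)[0] for a,b in zip(px,z)]); print(np.c_[px,p.round(4)])
print("depth",withdepth(i,px,dp).round(4)[6:])
d=(p[10]-p[9])[:2]; print(np.linalg.norm(d),np.degrees(np.arctan2(-d[0],d[1])), (p[10]+p[9])/2)
c=cloud(i,dp); hsv=cv2.cvtColor(im,cv2.COLOR_BGR2HSV)
m=(hsv[...,1]<45)&(hsv[...,2]>140)&(abs(c[...,2]-.016)<.004)
m=m.astype(np.uint8); n,l,st,_=cv2.connectedComponentsWithStats(m); print(st[st[:,4]>200])
cv2.imwrite("pics/mask.png",m*255)
print("wax depth",withdepth(i,[(290,245),(185,122)],dp))
```

```text
[[ 2.110e+02  2.025e+02  4.888e-01 -2.911e-01  1.600e-02]
 [ 2.165e+02  2.280e+02  5.237e-01 -2.976e-01  1.600e-02]
 [ 4.590e+02  1.670e+02  5.307e-01  2.130e-02  1.600e-02]
 [ 4.605e+02  1.950e+02  5.674e-01  1.770e-02  1.600e-02]
 [ 2.140e+02  1.805e+02  4.637e-01 -2.791e-01  1.000e-02]
 [ 3.620e+02  1.600e+02  4.903e-01 -9.200e-02  1.000e-02]
 [ 3.350e+02  1.640e+02  4.839e-01 -1.255e-01  2.000e-02]
 [ 2.860e+02  1.690e+02  4.741e-01 -1.854e-01  1.500e-02]
 [ 3.390e+02  2.020e+02  5.284e-01 -1.332e-01  3.100e-02]
 [ 2.235e+02  2.140e+02  5.079e-01 -2.814e-01  1.600e-02]
 [ 4.505e+02  1.835e+02  5.488e-01  7.700e-03  1.600e-02]
 [ 2.460e+02  2.140e+02  5.125e-01 -2.490e-01  2.800e-02]]
depth [[ 0.4859 -0.1256  0.0102]
 [ 0.4744 -0.1857  0.0136]
 [ 0.5284 -0.1332  0.0309]
 [ 0.5074 -0.2806  0.0179]
 [ 0.5476  0.0066  0.019 ]
 [ 0.5121 -0.2485  0.0293]]
0.2919440959165488 -8.039537686346312 [ 0.52835374 -0.13688513  0.016     ]
[[     0      0    640    400 252405]
 [   432    169     28     28    476]
 [   350    180     34     29    766]
 [   256    188     72     34   1748]
 [   211    200     30     28    570]]
wax depth [[ 0.57248814 -0.21147449  0.01871397]
 [ 0.38694337 -0.27831988  0.02693631]]
```

View pics/mask.png

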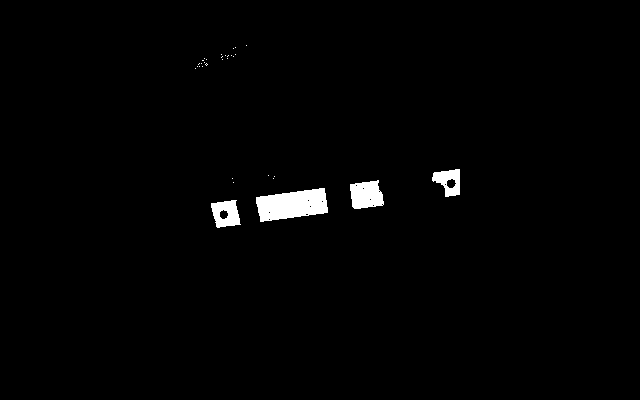

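```bash
cat >> h.py <<'E'
def G(g,P):  # world->guide
    c,s=np.cos(g[2]),np.sin(g[2]); d=np.reshape(P,(-1,3))[:,:2]-np.array(g[:2]); return np.c_[d@[c,s],d@[-s,c]]
def W(g,P):
    c,s=np.cos(g[2]),np.sin(g[2]); P=np.reshape(P,(-1,2)); return np.c_[P@[c,-s],P@[s,c]]+np.array(g[:2])
E
python3 - <<'E'
from h import *
i,im,dp=load("w2")
c=cloud(i,dp); hsv=cv2.cvtColor(im,cv2.COLOR_BGR2HSV)
m=(hsv[...,1]<45)&(hsv[...,2]>140)&(abs(c[...,2]-.016)<.004)
m[:150]=0
v,u=np.nonzero(m); w=onplane(i,np.c_[u,v],.016)
r=cv2.minAreaRect((w[:,:2]*1000).astype(np.float32)); print(r)
b=cv2.boxPoints(r); ctr=b.mean(0)/1000
a=np.radians(r[2]); cand=[a+k*np.pi/2 for k in range(-2,3)]; yaw=min(cand,key=abs)
g=[ctr[0],ctr[1],yaw]; print(g,np.degrees(yaw))
px=np.array([(410,68),(312,78),(418,144),(187,168),(641,107),(232,168),(245,195),(272,293),(285,290)])/2+130
z=[.02,.015,.031,.016,.016,.028,.024,.024,.024]
p=np.array([onplane(i,[q],b)[0] for q,b in zip(px,z)]); print((G(g,p)*1000).round(1))
# wheel points
M=(c[...,2]>.03)&(abs(G(g,c.reshape(-1,3)).reshape(400,640,2)[...,1]-.09)<.045)&(abs(G(g,c.reshape(-1,3)).reshape(400,640,2)[...,0])<.04)
q=c[M]; l=G(g,q); print("wheel",l.min(0),l.max(0),q[:,2].max(), l[q[:,2]>.078].mean(0))
E
```

```text
((513.7590942382812, -136.33358764648438), (316.8397216796875, 62.183006286621094), 82.1072006225586)
[np.float32(0.5137591), np.float32(-0.13633358), np.float64(-0.13775533633571113)] -7.892799377441403
[[ -31.1    6.6]
 [ -32.5  -54.1]
 [  14.1    5.1]
 [  14.2 -144.5]
 [  14.9  147.4]
 [  14.2 -111.7]
 [  34.8 -108.7]
 [ 107.7 -105.7]
 [ 106.7  -96.5]]
wheel [-0.03850084  0.04500347] [0.0325858  0.12333261] 0.3316394828648823 [-0.0193919   0.06175535]
```

Run:
```python
from h import *
g=(0.528,-0.137,-0.1385)
print("wheel top",W(g,(0,.09)),"fixed_end",W(g,(.095,-.1)))
for t in ("scene0","side0","w2"):
    i,im,dp=load(t); c=cloud(i,dp); hsv=cv2.cvtColor(im,cv2.COLOR_BGR2HSV)
    m=((hsv[...,0]>15)&(hsv[...,0]<30)&(hsv[...,1]>130)&(hsv[...,2]>110)).astype(np.uint8)
    m=cv2.morphologyEx(m,cv2.MORPH_OPEN,np.ones((3,3)))
    n,l,st,ce=cv2.connectedComponentsWithStats(m)
    for k in range(1,n):
        if st[k,4]<60: continue
        mm=l==k; cc=c[mm]; loc=G(g,cc.reshape(-1,3))
        if abs(loc.mean(0)).max()>.3: continue
        v,u=np.nonzero(mm); zt=np.percentile(cc[:,2],90)
        f=(cc[:,2]>zt-.005)
        a=G(g,onplane(i,np.c_[u,v][f],.022))
        r=cv2.minAreaRect((a*1000).astype(np.float32))
        print(t,ce[k].round(),st[k,4],"ztop",zt.round(4),"rect guide mm",np.round(r[0],1),np.round(r[1],1),round(r[2],1))
# check pointer/marker from scene and side
for t,(ox,oy,s),pp in (("scene0",(230,165,4),[(240,255),(283,337)]),("side0",(230,140,800/210),[(408,325),(480,283)])):
    i,im,dp=load(t)
    for q,z in zip(pp,(.02,.015)): print(t,(G(g,onplane(i,[np.array(q)/s+(ox,oy)],z))*1000).round(1))
```

```text
wheel top [[ 0.54042519 -0.04786182]] fixed_end [[ 0.60828454 -0.24915789]]
scene0 [311. 172.] 62 ztop 0.0023 rect guide mm [ 86.6 148.2] [12.5 55.1] 89.9
scene0 [342. 235.] 401 ztop 0.0234 rect guide mm [ 70.1 -60.3] [35. 52.] 12.5
scene0 [382. 278.] 215 ztop 0.0165 rect guide mm [  94.1 -200.5] [36.8 23.5] 53.1
scene0 [293. 310.] 824 ztop 0.0293 rect guide mm [-104.  -189.6] [65.4 43.3] 87.4
side0 [311. 191.] 508 ztop 0.0241 rect guide mm [ 68.5 -54.5] [39.6 56.2] 20.3
side0 [427. 200.] 1911 ztop 0.0294 rect guide mm [-104.7 -177.5] [45.1 96.3] 1.6
side0 [438. 223.] 156 ztop 0.0024 rect guide mm [-171.9 -115.5] [19.8 53.9] 0.2
side0 [160. 229.] 124 ztop 0.0022 rect guide mm [195.8 205. ] [17. 55.] 60.5
side0 [464. 236.] 491 ztop 0.0025 rect guide mm [-220.1 -112.7] [49.8 71.5] 25.5
side0 [496. 227.] 94 ztop 0.0026 rect guide mm [-258.  -166.1] [20.2 27.7] 21.6
side0 [246. 295.] 2693 ztop 0.1645 rect guide mm [-17.7 214.5] [ 72.6 209.2] 60.5
side0 [375. 256.] 348 ztop 0.0024 rect guide mm [-128.7   25.1] [31.6 72.8] 55.2
side0 [409. 286.] 1253 ztop 0.0023 rect guide mm [-204.6   59.
[... 976 characters left out ...]

w2 [175. 125.] 7264 ztop 0.0281 rect guide mm [ -95.8 -163.3] [182.5  86. ] 50.3
w2 [327.  99.] 1445 ztop 0.0006 rect guide mm [-114.2    6.7] [37.7 78. ] 83.0
w2 [333. 133.] 74 ztop 0.0005 rect guide mm [-82.    7.9] [ 8.4 14.6] 69.6
w2 [361. 217.] 141 ztop 0.0004 rect guide mm [26.1 28.1] [18. 15.] 81.8
w2 [478. 233.] 286 ztop 0.0003 rect guide mm [ 67.4 182. ] [44.8 22.5] 0.4
w2 [243. 229.] 76 ztop 0.0002 rect guide mm [  22. -124.] [22.4  7.7] 70.7
w2 [492. 278.] 1936 ztop 0.0265 rect guide mm [144.4 203.7] [63.2 99. ] 26.3
w2 [287. 256.] 185 ztop 0.0225 rect guide mm [ 70.1 -75.5] [15.9 31.6] 79.5
scene0 [[-33.7  -1.1]]
scene0 [[-32.2 -60.8]]
side0 [[-35.5   2.4]]
side0 [[-40.5 -49.7]]
```

Emit:
send_rows(
  offset=[
    [-0.01, 0.023, -0.016],
    [-0.01, 0.023, -0.017],
    [0, 0.023, -0.017],
    [0, 0, 0],
    [0, 0, 0],
  ],
  turn=[0.07, 0.073, 0, 0, 0],
  claw=[1, 1, 1, 1, 1],
)

```text
time: 3.0
eef_pos: [0.4616, -0.0717, 0.3607]
ee_rot: [2.366, 2.066, 0.001]
ft_force: [-0.2, 0.3, 1.0]
finger_gap: 0.0001
```

Run:
```python
from h import *
s=ctrl.get_obs(); print(s["time"],s["eef_pos"],R.from_rotvec(s["ee_rot"]).as_matrix().round(3)[:,0])
i,im,dp=shot("wrist","w3")
cv2.imwrite("pics/w3_c.png",cv2.resize(im[130:330,80:480],(800,400),interpolation=cv2.INTER_CUBIC))
```

```text
3.0 [ 0.46164872 -0.07167907  0.36072241] [ 0.135  0.991 -0.   ]
```

View pics/w3_c.png

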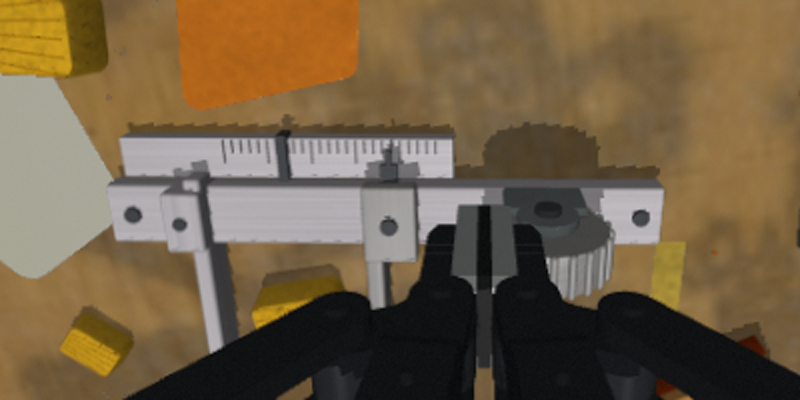

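Run:
```python
from h import *
g=(0.528,-0.137,-0.1385)
i,im,dp=load("w3")
px=np.array([(133,215),(641,217),(109,182),(663,182),(116,241),(659,242),(388,150),(283,135),(283,180),(388,226)])/2+(80,130)
z=[.016]*6+[.02,.015,.015,.031]
p=np.array([onplane(i,[q],b)[0] for q,b in zip(px,z)]); print((G(g,p)*1000).round(1)); d=p[1]-p[0]; print(np.degrees(np.arctan2(-d[0],d[1])),p[:2].mean(0),p[2:6].mean(0))
px=np.array([(253,290),(262,278),(340,277),(345,292)])/2+(80,130)
for zz in (.0,.022): print((G(g,onplane(i,px,zz))*1000).round(1).tolist())
cv2.imwrite("pics/w3_d.png",cv2.resize(im[255:305,190:270],(800,500),interpolation=cv2.INTER_CUBIC))
cv2.imwrite("pics/w3_e.png",cv2.resize(im[190:225,190:300],(800,254),interpolation=cv2.INTER_CUBIC))
```

```text
[[   1.1 -146.4]
 [   0.4  146.5]
 [ -19.3 -156.9]
 [ -21.2  157.2]
 [  18.  -159.5]
 [  16.4  158.4]
 [ -40.9    4. ]
 [ -47.6  -54.5]
 [ -21.   -57. ]
 [  -0.7    4. ]]
-7.803712056339084 [ 0.52876818 -0.13702912  0.016     ] [ 0.52644433 -0.13699465  0.016     ]
[[59.8, -88.5], [51.1, -81.9], [49.9, -32.8], [60.6, -30.4]]
[[45.9, -78.9], [37.8, -72.7], [36.6, -26.9], [46.6, -24.7]]
```

View pics/w3_d.png

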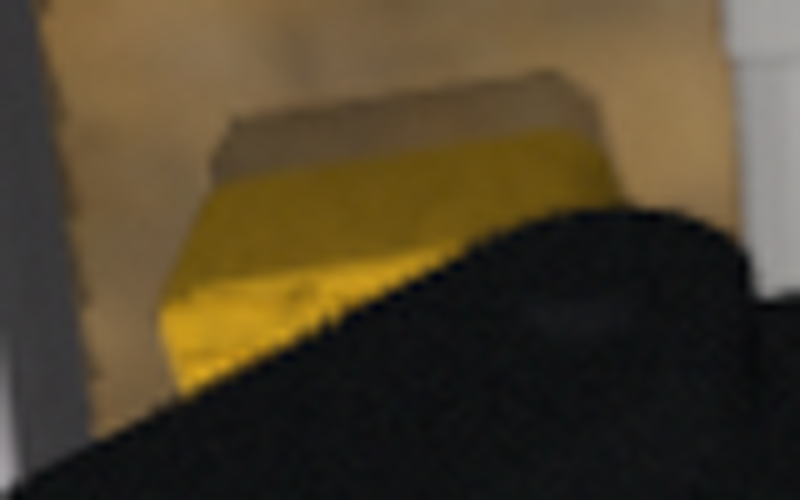

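View pics/w3_e.png

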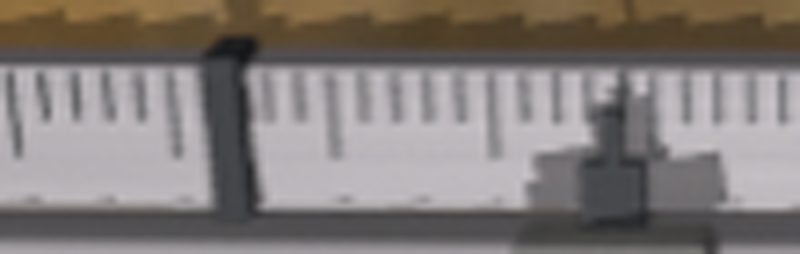

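Run:
```python
from h import *
g=(0.528,-0.137,-0.1375)
i,im,dp=load("w3")
b=(G(g,onplane(i,np.array([(215,185),(585,130)])/10+(190,255),0))*1000); print(b.round(1),np.linalg.norm(b[1]-b[0]))
t=(G(g,onplane(i,np.array([(160,308),(470,240)])/10+(190,255),.022))*1000); print(t.round(1))
for x,y in ((31,-64),(31,-62)): print(W(g,(x/1000,y/1000)))
```

```text
[[ 57.5 -82. ]
 [ 49.1 -34.7]] 48.01797679539559
[[ 60.5 -81.3]
 [ 50.8 -43.3]]
[[ 0.54993512 -0.20464503]]
[[ 0.55020925 -0.20266391]]
```

Emit:
send_rows(
  offset=[
    [0.022, -0.033, -0.015],
    [0.023, -0.033, -0.015],
    [0.023, -0.033, -0.015],
    [0.022, -0.034, -0.015],
    [0, 0, -0.02],
  ],
  turn=[0, 0, 0, 0, 0],
  claw=[1, 1, 1, 1, 1],
)

```text
time: 3.47
eef_pos: [0.5542, -0.2088, 0.2836]
ee_rot: [2.367, 2.05, 0.004]
ft_force: [0.7, -0.1, -0.3]
finger_gap: 0.0006
```

Emit:
send_rows(
  offset=[
    [0, 0, -0.025],
    [0, 0, -0.025],
    [0, 0, 0],
    [0, 0, 0],
  ],
  turn=[0, 0, 0, 0],
  claw=[1, 1, 1, 1],
)

```text
time: 3.8
eef_pos: [0.5492, -0.2032, 0.2316]
ee_rot: [-2.37, -2.061, 0.001]
ft_force: [0.0, 0.1, -0.4]
finger_gap: -0.0003
```

Run:
```python
from h import *
s=ctrl.get_obs(); print(s["time"],s["eef_pos"],s["ft_force"])
for n in("side","scene","wrist"):
    i,im,dp=shot(n,n+"4")
    p=proj(i,[s["eef_pos"]-[0,0,.173]])[0]; print(n,p)
    x,y=int(p[0]),int(p[1])
    x0=max(0,min(540,x-50)); y0=max(0,min(325,y-40))
    cv2.imwrite(f"pics/{n}4_c.png",cv2.resize(im[y0:y0+75,x0:x0+100],(600,450),interpolation=cv2.INTER_CUBIC)); print(x0,y0)
```

```text
3.8 [ 0.54917278 -0.20315077  0.23163571] [ 0.04926678  0.10154875 -0.38527992]
side [330.03397805 177.94131797]
280 137
scene [327.1052971  228.81897334]
277 188
wrist [321.25915705 245.37798192]
271 205
```

View pics/side4_c.png

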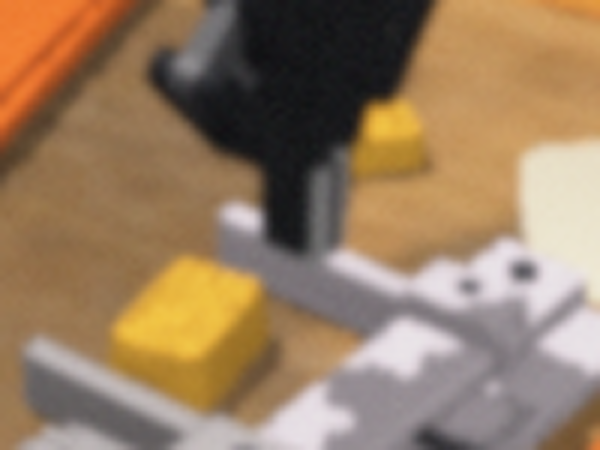

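View pics/scene4_c.png

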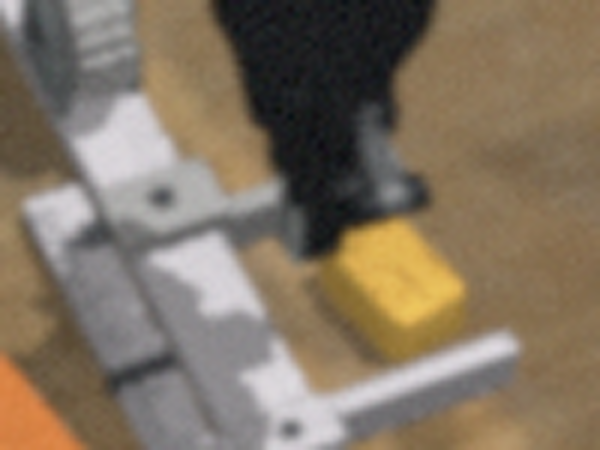

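View pics/wrist4.png

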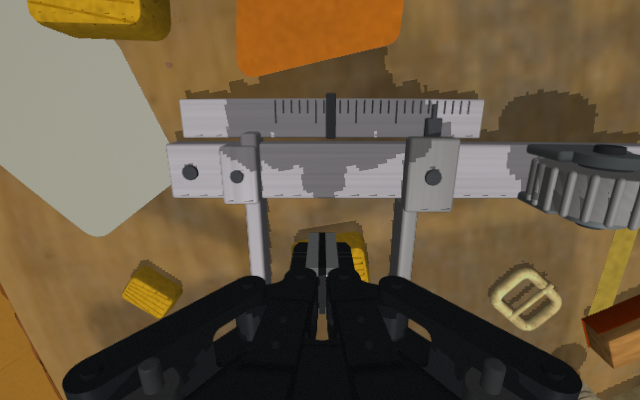

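The side and scene crops show the shut fingertip where the 173 mm figure puts it, just behind the wax. Next it goes down between rail and wax.

Emit:
send_rows(
  offset=[
    [0.003, -0.001, -0.015],
    [0, 0, -0.014],
    [0, 0, -0.01],
    [0, 0, 0],
  ],
  turn=[0, 0, 0, 0],
  claw=[1, 1, 1, 1],
)

```text
time: 4.28
eef_pos: [0.5519, -0.2034, 0.192]
ee_rot: [-2.369, -2.062, 0.001]
ft_force: [-1.1, 0.6, 0.0]
finger_gap: -0.0002
```

Emit:
send_rows(
  offset=[
    [0, 0, -0.006],
    [0, 0, -0.004],
    [0, 0, 0],
  ],
  turn=[0, 0, 0],
  claw=[1, 1, 1],
)

```text
time: 4.53
eef_pos: [0.5522, -0.2035, 0.1823]
ee_rot: [-2.37, -2.062, 0.0]
ft_force: [-0.6, 0.5, -0.6]
finger_gap: -0.0001
```

Emit:
send_rows(
  offset=[
    [0.004, -0.0005, 0],
    [0.006, -0.0008, 0],
    [0.006, -0.0008, 0],
    [0.006, -0.0009, 0],
    [0.006, -0.0008, 0],
  ],
  turn=[0, 0, 0, 0, 0],
  claw=[1, 1, 1, 1, 1],
)

```text
time: 4.95
eef_pos: [0.5811, -0.2076, 0.1827]
ee_rot: [2.37, 2.062, 0.0]
ft_force: [-0.6, 0.1, 0.4]
finger_gap: -0.0001
```

Run:
```python
from h import *
s=ctrl.get_obs(); g=(0.528,-0.137,-0.1375); print(s["time"],s["eef_pos"],s["ft_force"],G(g,s["eef_pos"]))
for n in("side","wrist"):
    i,im,dp=shot(n,n+"5")
cv2.imwrite("pics/side5_c.png",cv2.resize(load("side5")[1][140:260,230:400],(800,565),interpolation=cv2.INTER_CUBIC))
```

```text
4.95 [ 0.58114883 -0.20756328  0.18270656] [-0.60653318  0.05541752  0.38153914] [[ 0.0623191  -0.06261233]]
```

View pics/side5_c.png

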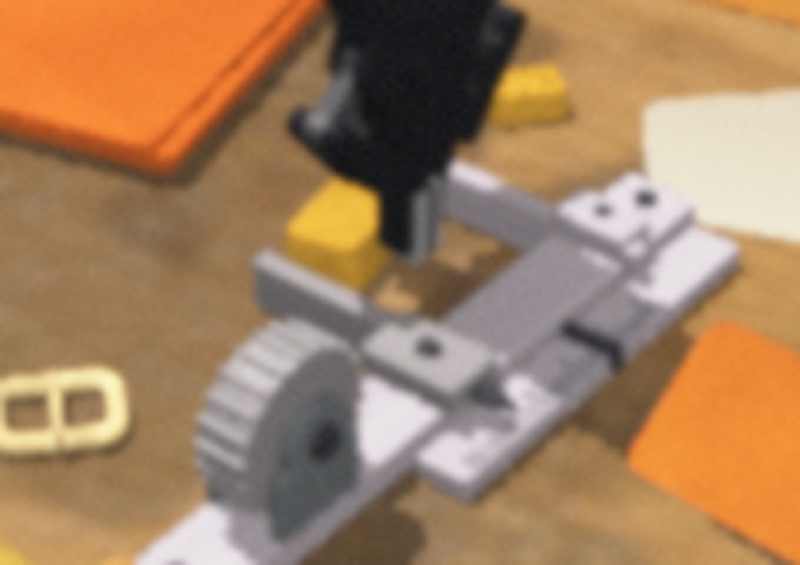

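View pics/wrist5.png

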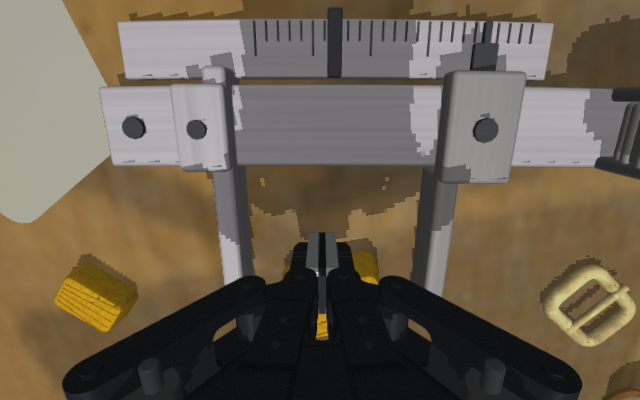

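The wax slides square ahead of the fingertip: wrist view, wax at columns 285–380 with the tip at 321. I keep pushing.

Emit:
send_rows(
  offset=[
    [0.006, -0.0008, 0],
    [0.007, -0.001, 0],
    [0.007, -0.001, 0],
    [0.007, -0.001, 0],
    [0.006, -0.0008, 0],
  ],
  turn=[0, 0, 0, 0, 0],
  claw=[1, 1, 1, 1, 1],
)

```text
time: 5.47
eef_pos: [0.6142, -0.2122, 0.1825]
ee_rot: [2.37, 2.062, 0.0]
ft_force: [-0.6, -0.3, 0.3]
finger_gap: -0.0005
```

Emit:
send_rows(
  offset=[
    [0.003, -0.0004, 0],
    [0.001, 0, 0],
    [0, 0, 0],
    [0, 0, 0],
  ],
  turn=[0, 0, 0, 0],
  claw=[1, 1, 1, 1],
)

```text
time: 5.8
eef_pos: [0.617, -0.2123, 0.1824]
ee_rot: [-2.37, -2.062, 0.0]
ft_force: [-0.3, 1.1, -0.0]
finger_gap: 0.0
```

Run:
```python
from h import *
s=ctrl.get_obs(); g=(0.528,-0.137,-0.1375); print(s["time"],s["eef_pos"],s["ft_force"],G(g,s["eef_pos"]))
for t in("side","scene"):
    i,im,dp=shot(t,t+"6")
    c=cloud(i,dp); hsv=cv2.cvtColor(im,cv2.COLOR_BGR2HSV)
    m=((hsv[...,0]>15)&(hsv[...,0]<30)&(hsv[...,1]>130)&(hsv[...,2]>110)&(abs(c[...,2]-.022)<.006)).astype(np.uint8)
    n,l,st,ce=cv2.connectedComponentsWithStats(m)
    for k in range(1,n):
        if st[k,4]<60: continue
        v,u=np.nonzero(l==k); a=G(g,onplane(i,np.c_[u,v],.022)); print(t,ce[k].round(),st[k,4],[np.round(x,1) for x in cv2.minAreaRect((a*1000).astype(np.float32))])
cv2.imwrite("pics/side6_c.png",cv2.resize(load("side6")[1][120:260,230:430],(800,560),interpolation=cv2.INTER_CUBIC))
```

```text
5.8 [ 0.61704398 -0.21234475  0.18235267] [-0.33735713  1.1348285  -0.02804777] [[ 0.09853085 -0.06242862]]
side [342. 157.] 65 [array([  89.9, -185.3]), array([32.2, 23.1]), np.float64(48.3)]
side [286. 180.] 233 [array([123.6, -47.9]), array([36.6, 52.1]), np.float64(11.5)]
side [424. 196.] 212 [array([-107.6, -182.6]), array([71.5, 50.2]), np.float64(89.7)]
side [187. 243.] 196 [array([133.6, 199.5]), array([30.5, 85.4]), np.float64(18.7)]
scene [151.  80.] 385 [array([-199.7,  754.5]), array([104.6, 149.6]), np.float64(72.3)]
scene [293. 309.] 447 [array([-105.2, -191.9]), array([70.8, 45.8]), np.float64(86.2)]
```

View pics/side6_c.png

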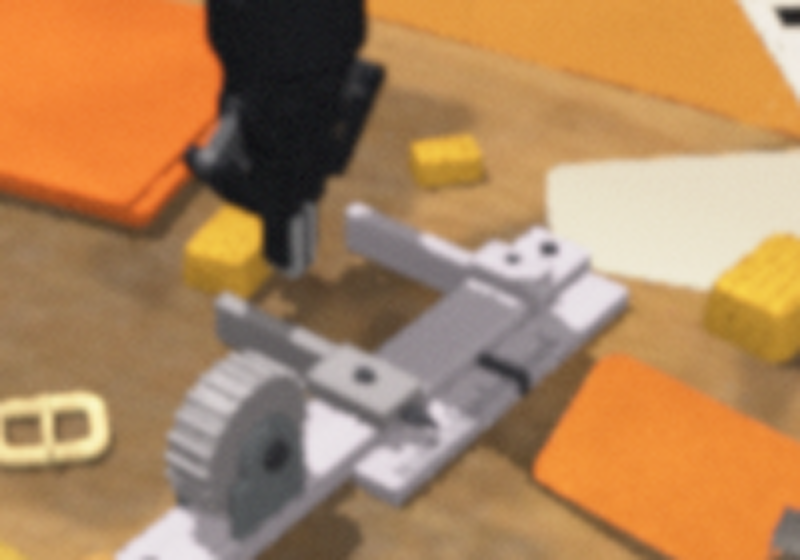

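Emit:
send_rows(
  offset=[
    [-0.008, 0.001, 0],
    [-0.006, 0.001, 0.005],
    [0, 0, 0.03],
    [0, 0, 0.04],
    [0, 0.01, 0.04],
  ],
  turn=[0, 0, 0, 0, 0],
  claw=[1, 1, 1, 1, 1],
)

```text
time: 6.32
eef_pos: [0.6014, -0.2011, 0.2979]
ee_rot: [-2.37, -2.058, 0.003]
ft_force: [1.5, -0.4, 0.9]
finger_gap: -0.0004
```

Emit:
send_rows(
  offset=[
    [-0.015, 0.039, 0],
    [-0.015, 0.039, 0],
    [-0.015, 0.039, 0],
    [-0.014, 0.039, 0],
    [0, 0.007, 0],
  ],
  turn=[0, 0, 0, 0, 0],
  claw=[1, 1, 1, 1, 1],
)

```text
time: 6.73
eef_pos: [0.5406, -0.0335, 0.2977]
ee_rot: [-2.363, -2.064, 0.001]
ft_force: [0.6, 0.0, 0.3]
finger_gap: -0.0002
```

Emit:
send_rows(
  offset=[
    [0, 0, 0],
    [0, 0, 0],
    [0, 0, 0],
  ],
  turn=[0, 0, 0],
  claw=[1, 1, 1],
)

```text
time: 6.98
eef_pos: [0.5446, -0.0387, 0.2978]
ee_rot: [2.37, 2.06, 0.0]
ft_force: [0.4, 0.6, 0.0]
finger_gap: -0.0003
```

```bash
cat > wax.py <<'E'
from h import *
import sys
def wax(i,im,dp,g=(0.528,-0.137,-0.1375)):
    c=cloud(i,dp); hsv=cv2.cvtColor(im,cv2.COLOR_BGR2HSV); L=G(g,c.reshape(-1,3)).reshape(400,640,2)
    m=((hsv[...,0]>15)&(hsv[...,0]<30)&(hsv[...,1]>130)&(hsv[...,2]>110)&(abs(c[...,2]-.022)<.006)&(abs(L[...,0]-.12)<.06)&(abs(L[...,1]+.055)<.05)).astype(np.uint8)
    v,u=np.nonzero(m); a=G(g,onplane(i,np.c_[u,v],.022)); return len(u),np.median(c[m>0][:,2]) if len(u) else None,[np.round(x,1) for x in cv2.minAreaRect((a*1000).astype(np.float32))]
E
python3 - <<'E'
from wax import *
s=ctrl.get_obs(); g=(0.528,-0.137,-0.1375); print(s["time"],s["eef_pos"],s["ft_force"],G(g,s["eef_pos"]))
for t in("side","scene","wrist"):
    i,im,dp=shot(t,t+"7"); print(wax(i,im,dp))
cv2.imwrite("pics/side7_c.png",cv2.resize(load("side7")[1][120:290,200:430],(800,591),interpolation=cv2.INTER_CUBIC))
E
```

```text
6.9833 [ 0.54460566 -0.03870092  0.29777268] [0.41614842 0.62008399 0.00066183] [[0.00297536 0.0996474 ]]
(97, np.float64(0.02236776187210554), [array([112.6, -61.1]), array([20.1, 49.2]), np.float64(40.5)])
(269, np.float64(0.021616153140171734), [array([126.6, -60.8]), array([37.1, 52.7]), np.float64(14.4)])
(914, np.float64(0.02130665212022538), [array([116.3, -57.9]), array([26.5, 54.6]), np.float64(29.0)])
```

View pics/side7_c.png

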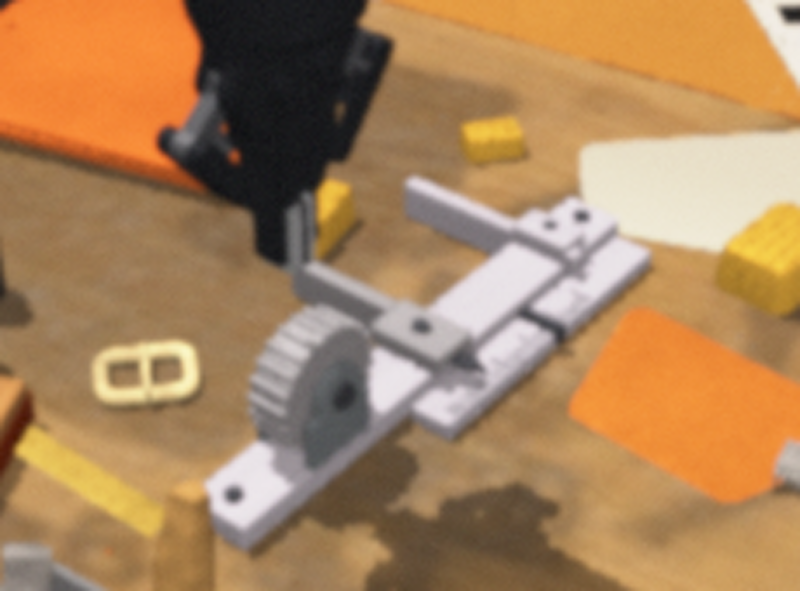

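View pics/wrist7.png

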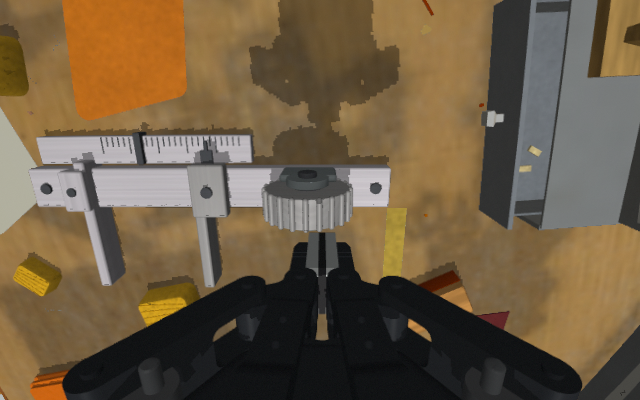

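Emit:
send_rows(
  offset=[
    [-0.003, 0.003, -0.015],
    [0, 0, -0.012],
    [0, 0, -0.007],
    [0, 0, 0],
    [0, 0, 0],
  ],
  turn=[0, 0, 0, 0, 0],
  claw=[1, 1, 1, 1, 1],
)

```text
time: 7.55
eef_pos: [0.5414, -0.0353, 0.2632]
ee_rot: [-2.371, -2.061, 0.001]
ft_force: [0.4, -1.2, 0.3]
finger_gap: 0.0003
```

Emit:
send_rows(
  offset=[
    [0, 0, -0.003],
    [0, 0, -0.002],
    [0, 0, 0],
  ],
  turn=[0, 0, 0],
  claw=[1, 1, 1],
)

```text
time: 7.8
eef_pos: [0.5414, -0.0348, 0.2585]
ee_rot: [2.37, 2.062, 0.0]
ft_force: [-0.8, 1.0, 0.3]
finger_gap: 0.0002
```

Emit:
send_rows(
  offset=[
    [0, 0, -0.0015],
    [0, 0, -0.0005],
    [0, 0, 0],
  ],
  turn=[0, 0, 0],
  claw=[1, 1, 1],
)

```text
time: 8.05
eef_pos: [0.5413, -0.0347, 0.2565]
ee_rot: [2.37, 2.062, 0.0]
ft_force: [-0.5, -0.6, 0.2]
finger_gap: 0.0001
```

Emit:
send_rows(
  offset=[
    [0, 0, -0.001],
    [0, 0, 0],
  ],
  turn=[0, 0],
  claw=[1, 1],
)

```text
time: 8.22
eef_pos: [0.5414, -0.0347, 0.256]
ee_rot: [2.37, 2.062, 0.001]
ft_force: [-2.0, -0.5, 4.1]
finger_gap: -0.0003
```

Emit:
send_rows(
  offset=[
    [0, 0, -0.0005],
    [-0.0004, -0.003, 0],
    [-0.0006, -0.004, 0],
    [-0.0006, -0.004, 0],
    [-0.0006, -0.004, 0],
  ],
  turn=[0, 0, 0, 0, 0],
  claw=[1, 1, 1, 1, 1],
)

```text
time: 8.63
eef_pos: [0.5393, -0.0494, 0.2568]
ee_rot: [2.369, 2.063, 0.003]
ft_force: [-4.0, 2.6, 16.0]
finger_gap: 0.0001
```

Run:
```python
from h import *
s=ctrl.get_obs(); g=(0.528,-0.137,-0.1375); print(s["time"],s["eef_pos"],s["ft_force"],G(g,s["eef_pos"]))
i,im,dp=shot("wrist","w8")
cv2.imwrite("pics/w8_c.png",cv2.resize(im[60:260,0:400],(800,400),interpolation=cv2.INTER_CUBIC))
```

```text
8.6333 [ 0.53932377 -0.04935535  0.25682583] [-3.95662718  2.59201074 15.973657  ] [[-0.00079631  0.08836956]]
```

View pics/w8_c.png

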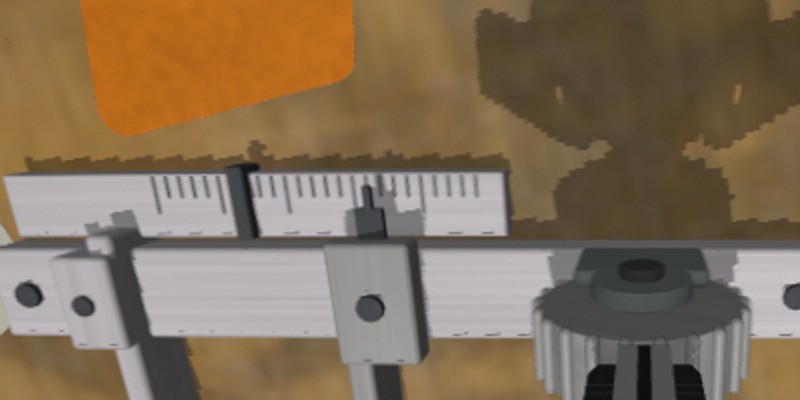

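```bash
cat > pm.py <<'E'
from h import *
g=(0.528,-0.137,-0.1375)
def pm(tag,pt,mk):
    i,im,dp=load(tag); a=G(g,onplane(i,[pt],.02))[0]*1000; b=np.array([G(g,onplane(i,[m],.015))[0]*1000 for m in mk])
    print(tag,"pointer",a.round(1),"marker",b.round(1).tolist(),"dy",(a[1]-b[:,1].mean()).round(1))
E
python3 - <<'E'
from pm import *
pm("w3",np.array((390,143))/2+(80,130),[np.array((283,135))/2+(80,130),np.array((283,178))/2+(80,130)])
pm("w8",np.array((367,188))/2+(0,60),[np.array((238,170))/2+(0,60),np.array((247,236))/2+(0,60)])
E
```

```text
w3 pointer [-45.    5.3] marker [[-47.7, -54.4], [-22.2, -56.8]] dy 61.0
w8 pointer [-40.6  -6.8] marker [[-46.4, -54.9], [-22.3, -56.1]] dy 48.7
```

Emit:
send_rows(
  offset=[
    [-0.0006, -0.004, 0],
    [-0.0006, -0.004, 0],
    [-0.0003, -0.002, 0],
    [0, 0, 0.004],
    [0, 0, 0.008],
  ],
  turn=[0, 0, 0, 0, 0],
  claw=[1, 1, 1, 1, 1],
)

```text
time: 9.1
eef_pos: [0.5372, -0.0597, 0.2667]
ee_rot: [-2.37, -2.061, 0.001]
ft_force: [0.4, -0.1, -0.6]
finger_gap: -0.0001
```

Run:
```python
from h import *
s=ctrl.get_obs(); g=(0.528,-0.137,-0.1375); print(s["time"],s["eef_pos"],s["ft_force"],G(g,s["eef_pos"]))
i,im,dp=shot("wrist","w9")
cv2.imwrite("pics/w9_c.png",cv2.resize(im[60:260,0:400],(800,400),interpolation=cv2.INTER_CUBIC))
```

```text
9.1 [ 0.53718    -0.05972721  0.26668431] [ 0.36216639 -0.12978926 -0.57472975] [[-0.00149821  0.07780175]]
```

View pics/w9_c.png

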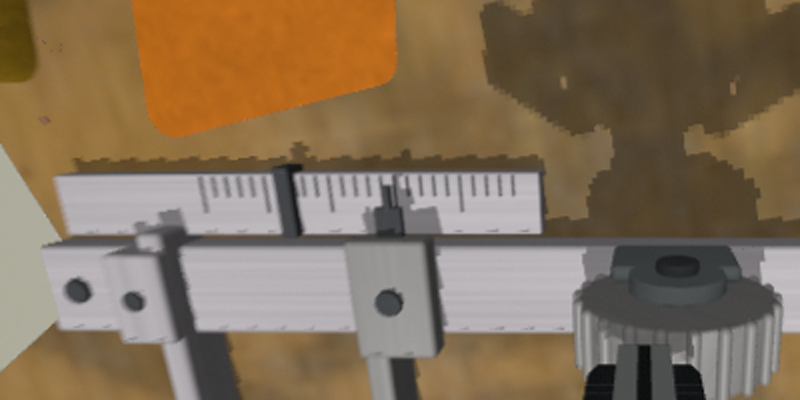

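Emit:
send_rows(
  offset=[
    [0.0018, 0.013, 0],
    [0.0017, 0.013, 0],
    [0, 0, -0.008],
    [0, 0, -0.0035],
    [0, 0, 0],
  ],
  turn=[0, 0, 0, 0, 0],
  claw=[1, 1, 1, 1, 1],
)

```text
time: 9.57
eef_pos: [0.5412, -0.0326, 0.2549]
ee_rot: [-2.367, -2.063, -0.002]
ft_force: [0.2, 1.2, 1.4]
finger_gap: -0.0
```

Run:
```python
from pm import *
s=ctrl.get_obs(); print(s["time"],s["eef_pos"],s["ft_force"],G(g,s["eef_pos"]))
pm("w9",np.array((388,185))/2+(0,60),[np.array((285,168))/2+(0,60),np.array((292,235))/2+(0,60)])
```

```text
9.5667 [ 0.54117743 -0.03255619  0.25493734] [0.24467291 1.23723922 1.37302538] [[-0.00126276  0.10526424]]
w9 pointer [-41.4 -14.5] marker [[-47.1, -54.7], [-21.6, -56.2]] dy 40.9
```

Emit:
send_rows(
  offset=[
    [-0.0004, -0.003, 0],
    [-0.0006, -0.004, 0],
    [-0.0006, -0.004, 0],
    [-0.0006, -0.004, 0],
    [-0.0006, -0.004, 0],
  ],
  turn=[0, 0, 0, 0, 0],
  claw=[1, 1, 1, 1, 1],
)

```text
time: 9.98
eef_pos: [0.5382, -0.0528, 0.2569]
ee_rot: [-2.369, -2.062, -0.002]
ft_force: [-4.4, 3.0, 14.8]
finger_gap: 0.0001
```

Emit:
send_rows(
  offset=[
    [-0.0006, -0.004, 0],
    [-0.0006, -0.004, 0],
    [0, 0, 0.004],
    [0, 0, 0.008],
  ],
  turn=[0, 0, 0, 0],
  claw=[1, 1, 1, 1],
)

```text
time: 10.32
eef_pos: [0.5363, -0.0612, 0.2666]
ee_rot: [-2.37, -2.06, 0.003]
ft_force: [0.3, 0.1, 0.1]
finger_gap: 0.0001
```

Run:
```python
from h import *
s=ctrl.get_obs(); g=(0.528,-0.137,-0.1375); print(s["time"],s["eef_pos"],s["ft_force"],G(g,s["eef_pos"]))
i,im,dp=shot("wrist","w10")
cv2.imwrite("pics/w10_c.png",cv2.resize(im[60:260,0:400],(800,400),interpolation=cv2.INTER_CUBIC))
```

```text
10.3167 [ 0.53627853 -0.06118525  0.26655045] [0.30965174 0.06580421 0.09214684] [[-0.00219132  0.07623391]]
```

View pics/w10_c.png

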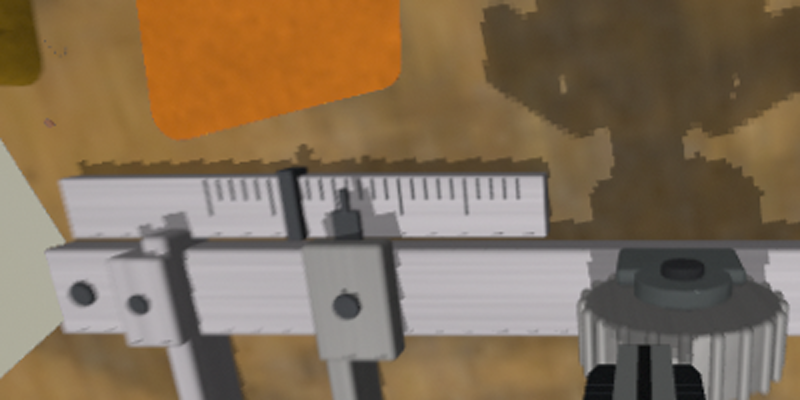

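Emit:
send_rows(
  offset=[
    [0.0021, 0.013, 0],
    [0.002, 0.012, 0],
    [0, 0, -0.008],
    [0, 0, -0.0035],
    [0, 0, 0],
  ],
  turn=[0, 0, 0, 0, 0],
  claw=[1, 1, 1, 1, 1],
)

```text
time: 10.78
eef_pos: [0.5415, -0.0346, 0.2558]
ee_rot: [-2.368, -2.063, -0.002]
ft_force: [-1.1, 3.0, 6.7]
finger_gap: 0.0002
```

Run:
```python
from pm import *
s=ctrl.get_obs(); print(s["time"],s["eef_pos"],s["ft_force"],G(g,s["eef_pos"]))
pm("w10",np.array((345,190))/2+(0,60),[np.array((290,172))/2+(0,60),np.array((297,238))/2+(0,60)])
```

```text
10.7833 [ 0.54147915 -0.03462004  0.25576299] [-1.08711494  3.04941825  6.74124063] [[-0.000681    0.10326122]]
w10 pointer [-40.7 -32.3] marker [[-46.7, -54.6], [-21.5, -56.1]] dy 23.1
```

Emit:
send_rows(
  offset=[
    [-0.0004, -0.003, 0],
    [-0.0006, -0.004, 0],
    [-0.0006, -0.004, 0],
    [-0.0006, -0.004, 0],
    [-0.0006, -0.004, 0],
  ],
  turn=[0, 0, 0, 0, 0],
  claw=[1, 1, 1, 1, 1],
)

```text
time: 11.2
eef_pos: [0.5387, -0.0542, 0.257]
ee_rot: [-2.369, -2.063, -0.003]
ft_force: [-3.1, 1.3, 12.6]
finger_gap: -0.0001
```

Emit:
send_rows(
  offset=[
    [-0.0006, -0.004, 0],
    [0, 0, 0],
    [0, 0, 0.004],
    [0, 0, 0.008],
    [0, 0, 0],
  ],
  turn=[0, 0, 0, 0, 0],
  claw=[1, 1, 1, 1, 1],
)

```text
time: 11.62
eef_pos: [0.5381, -0.0586, 0.2689]
ee_rot: [2.369, 2.062, 0.001]
ft_force: [1.5, -0.8, 0.1]
finger_gap: 0.0002
```

Run:
```python
from h import *
s=ctrl.get_obs(); g=(0.528,-0.137,-0.1375); print(s["time"],s["eef_pos"],s["ft_force"],G(g,s["eef_pos"]))
i,im,dp=shot("wrist","w11")
cv2.imwrite("pics/w11_c.png",cv2.resize(im[130:190,100:220],(800,400),interpolation=cv2.INTER_CUBIC))
```

```text
11.6167 [ 0.53813852 -0.05862635  0.26891111] [ 1.46862154 -0.76436215  0.12021948] [[-0.00069962  0.0790236 ]]
```

View pics/w11_c.png

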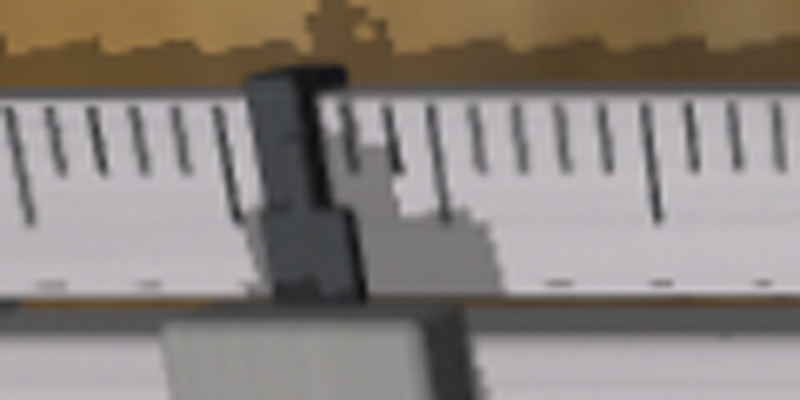

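Emit:
send_rows(
  offset=[
    [0, -0.01, 0.03],
    [0, -0.03, 0],
    [0, -0.035, 0],
    [0, -0.035, 0],
    [0, -0.02, -0.01],
  ],
  turn=[0, 0, 0, 0, 0],
  claw=[1, 1, 1, 1, 1],
)

```text
time: 12.08
eef_pos: [0.5386, -0.1916, 0.2896]
ee_rot: [2.368, 2.058, 0.001]
ft_force: [0.6, 0.0, 0.5]
finger_gap: 0.0002
```

Emit:
send_rows(
  offset=[
    [0, 0, 0],
    [0, 0, 0],
    [0, 0, 0],
  ],
  turn=[0, 0, 0],
  claw=[1, 1, 1],
)

```text
time: 12.33
eef_pos: [0.5376, -0.1883, 0.2876]
ee_rot: [-2.369, -2.061, 0.0]
ft_force: [-0.0, -0.2, -0.5]
finger_gap: 0.0003
```

Run:
```python
from wax import *
s=ctrl.get_obs(); g=(0.528,-0.137,-0.1375); print(s["time"],s["eef_pos"],s["ft_force"],G(g,s["eef_pos"]))
i,im,dp=shot("wrist","w12"); print(wax(i,im,dp))
i,im2,dp2=shot("scene","sc12"); print(wax(i,im2,dp2))
cv2.imwrite("pics/w12_c.png",cv2.resize(im[60:200,220:420],(800,560),interpolation=cv2.INTER_CUBIC))
```

```text
12.3333 [ 0.53759972 -0.18829349  0.28760029] [-0.01980033 -0.15818416 -0.4565622 ] [[ 0.01653977 -0.04949357]]
(84, np.float64(0.02161981798354641), [array([136. , -49.2]), array([ 8.5, 10.2]), np.float64(90.0)])
(271, np.float64(0.021766630099596118), [array([127.5, -61. ]), array([36. , 53.5]), np.float64(11.8)])
```

View pics/w12_c.png

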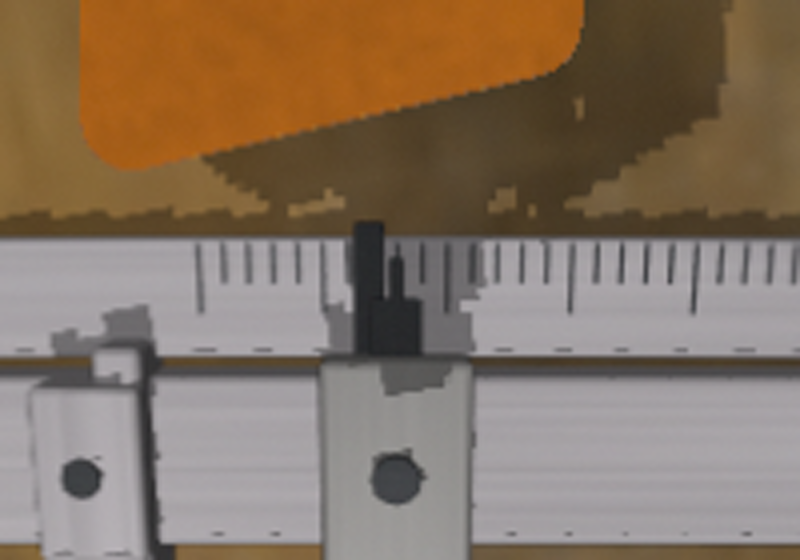

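Run:
```python
from pm import *
f=lambda x,y:np.array((x,y))/4+(220,60)
pm("w12",f(396.5,258),[f(369,224),f(366,340)])
i,im,dp=load("w12"); print(G(g,onplane(i,[f(354,240),f(384,240),f(396.5,258)],.015))*1000)
```

```text
w12 pointer [-41.5 -51. ] marker [[-47.7, -56.4], [-25.0, -57.2]] dy 5.8
[[-44.60651559 -59.37257665]
 [-44.60526995 -53.49302056]
 [-41.14415894 -51.04999232]]
```

The pointer (crop col 397) is about 5.5 mm short of the marker's middle (col 369). That needs one more stroke of about 7.5 mm at the rim.

Emit:
send_rows(
  offset=[
    [0.001, 0.036, 0.004],
    [0.001, 0.038, 0],
    [0.001, 0.038, 0],
    [0.0006, 0.034, 0],
    [0, 0, -0.015],
  ],
  turn=[0, 0, 0, 0, 0],
  claw=[1, 1, 1, 1, 1],
)

```text
time: 12.85
eef_pos: [0.5426, -0.0369, 0.2797]
ee_rot: [2.362, 2.07, 0.009]
ft_force: [0.5, -0.5, 0.8]
finger_gap: 0.0002
```

Emit:
send_rows(
  offset=[
    [0, 0, -0.012],
    [0, 0, 0],
    [0, 0, 0],
  ],
  turn=[0, 0, 0],
  claw=[1, 1, 1],
)

```text
time: 13.1
eef_pos: [0.541, -0.0417, 0.2648]
ee_rot: [-2.368, -2.064, 0.001]
ft_force: [-0.0, -0.2, -1.2]
finger_gap: -0.0002
```

Emit:
send_rows(
  offset=[
    [0, 0, -0.006],
    [0, 0, -0.003],
    [0, 0, -0.0005],
    [0, 0, 0],
  ],
  turn=[0, 0, 0, 0],
  claw=[1, 1, 1, 1],
)

```text
time: 13.43
eef_pos: [0.5419, -0.043, 0.257]
ee_rot: [2.37, 2.061, 0.003]
ft_force: [-3.0, 0.8, 10.1]
finger_gap: -0.0001
```

Emit:
send_rows(
  offset=[
    [-0.0003, -0.002, 0],
    [-0.0003, -0.002, 0],
    [-0.0003, -0.002, 0],
    [0, -0.001, 0],
    [0, 0, 0],
  ],
  turn=[0, 0, 0, 0, 0],
  claw=[1, 1, 1, 1, 1],
)

```text
time: 13.85
eef_pos: [0.5409, -0.0502, 0.2569]
ee_rot: [2.37, 2.06, 0.003]
ft_force: [-2.0, 1.1, 8.9]
finger_gap: -0.0001
```

Run:
```python
from h import *
s=ctrl.get_obs(); g=(0.528,-0.137,-0.1375); print(s["time"],s["eef_pos"],s["ft_force"],G(g,s["eef_pos"]))
i,im,dp=shot("wrist","w13")
cv2.imwrite("pics/w13_c.png",cv2.resize(im[120:180,70:190],(800,400),interpolation=cv2.INTER_CUBIC))
```

```text
13.85 [ 0.54091062 -0.05020157  0.25694296] [-2.01579934  1.11990494  8.88680153] [[0.00089156 0.08774883]]
```

View pics/w13_c.png

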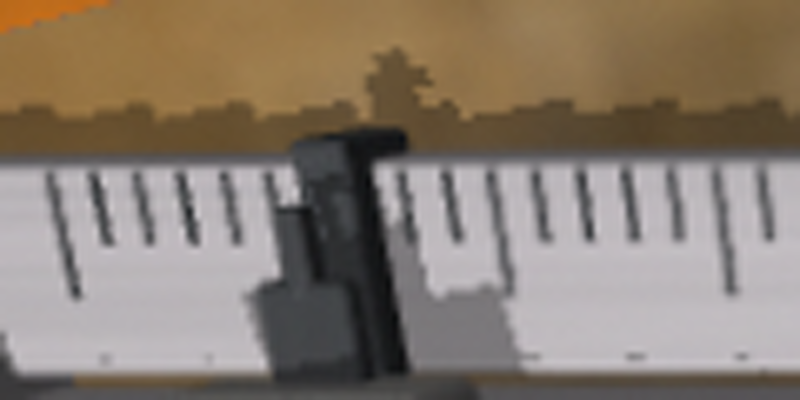

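Run:
```python
from pm import *
f=lambda x,y:np.array((x,y))*.15+(70,120)
pm("w13",f(292,212),[f(325,150),f(335,190)])
f=lambda x,y:np.array((x,y))*.15+(100,130)
pm("w11",f(290,140),[f(275,85)])
```

```text
w13 pointer [-40.7 -57. ] marker [[-46.6, -55.6], [-42.3, -55.3]] dy -1.6
w11 pointer [-41.  -51.8] marker [[-46.4, -55.5]] dy 3.7
```

Emit:
send_rows(
  offset=[
    [0, 0, 0.004],
    [0, 0, 0.02],
    [0, -0.03, 0.01],
    [0, -0.036, 0],
    [0, -0.036, 0],
  ],
  turn=[0, 0, 0, 0, 0],
  claw=[1, 1, 1, 1, 1],
)

```text
time: 14.32
eef_pos: [0.5411, -0.1528, 0.2909]
ee_rot: [2.367, 2.062, 0.002]
ft_force: [-0.4, -0.7, 0.5]
finger_gap: -0.0002
```

Emit:
send_rows(
  offset=[
    [0, -0.036, 0],
    [0, 0, 0],
    [0, 0, 0],
    [0, 0, 0],
  ],
  turn=[0, 0, 0, 0],
  claw=[1, 1, 1, 1],
)

```text
time: 14.65
eef_pos: [0.5403, -0.1879, 0.2894]
ee_rot: [-2.371, -2.06, -0.0]
ft_force: [-0.3, 0.2, -0.0]
finger_gap: -0.0003
```

Run:
```python
from wax import *
s=ctrl.get_obs(); g=(0.528,-0.137,-0.1375); print(s["time"],s["eef_pos"],s["ft_force"],G(g,s["eef_pos"]))
i,im,dp=shot("wrist","w14")
i,im2,dp2=shot("scene","sc14"); print(wax(i,im2,dp2))
cv2.imwrite("pics/w14_c.png",cv2.resize(im[60:200,220:420],(800,560),interpolation=cv2.INTER_CUBIC))
```

```text
14.65 [ 0.54028524 -0.18790554  0.28939509] [-0.34596984  0.23686826 -0.01202521] [[ 0.01914677 -0.04874118]]
(270, np.float64(0.02166537398416396), [array([127.5, -60.8]), array([36. , 53.1]), np.float64(11.8)])
```

View pics/w14_c.png

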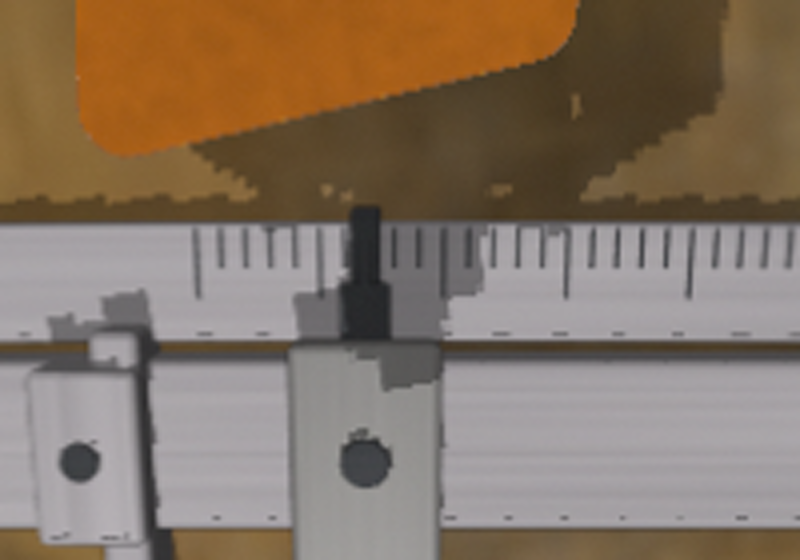

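Run:
```python
from h import *
i,im,dp=load("w14")
c=im[105:150,295:327].astype(np.float32); c=np.clip((c-15)*4,0,255).astype(np.uint8)
cv2.imwrite("pics/w14_d.png",cv2.resize(c,(420,590),interpolation=cv2.INTER_CUBIC))
g=cv2.cvtColor(im,cv2.COLOR_BGR2GRAY)
for r in (112,116,120,124,128,131,134,138,141): print(r,g[r,300:322])
```

```text
112 [72 73 72 73 73 73 73 65 46 41 41 41 41 41 38 59 69 70 70 71 72 73]
116 [135 142 144 144 144 129 122  77  46  42  43  43  41  41  40  90 103 104
  94 101 103 104]
120 [125 156 163 164 164 120  98  72  48  41  41  42  39  42  41  93 107 102
  61  96 108 109]
124 [116 158 166 166 166 130  82  64  46  39  42  41  39  39  39  95 109 103
  62  99 110 110]
128 [116 159 168 168 168 169 131  81  47  37  40  40  37  40  43  92 108 111
 111 110 111 111]
131 [111 156 165 165 113  61  47  44  41  39  41  44  39  38  39  44  49  73
 103 109 108 109]
134 [ 83 102 107 107  90  61  44  41  43  42  41  40  40  42  40  40  42  63
 101 107 107 106]
138 [107 107 107 108  93  71  47  41  42  42  41  41  42  40  40  41  40  64
 101 109 108 108]
141 [109 108 108 109  92  70  57  44  40  41  40  41  40  41  41  40  41  61
 102 108 109 109]
```

View pics/w14_d.png

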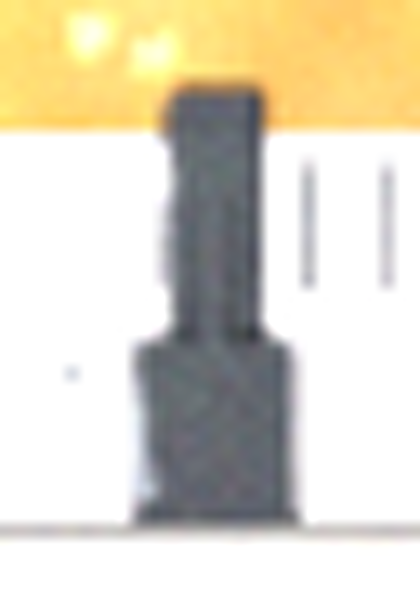

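Run:
```python
from h import *
a=load("scene0")[1]; b=load("sc14")[1]
cv2.imwrite("pics/cmp.png",np.hstack([a[110:330,140:480],b[110:330,140:480]])[:, :800])
```

```text
(no output)
```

View pics/cmp.png

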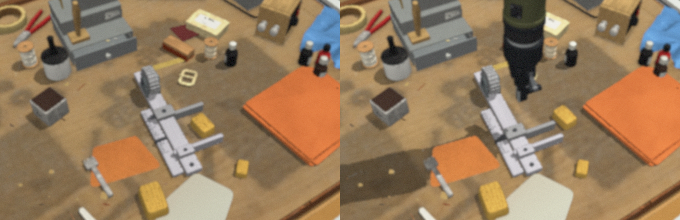

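The before/after pair shows the wax (right panel ~(564,117)) beyond both cheek ends. The bystanders in view have not moved; the arm hides the buckle and the sanding block. I hand in.

```bash
python3 -c "
from bench import ctrl
s=ctrl.get_obs(); print(s['time'],s['ft_force']); print(ctrl.job_done())"
```

```text
14.75 [-0.38938418  0.61469208 -0.85060009]
the job is handed in; nothing more can be done
None
```

I pushed the middle-sized beeswax flat out of the gap with the shut fingertips, then rolled the knurled wheel with four light strokes until the pointer stood over the marker. The job was handed in at 14.75 s, and the hand-in gave no verdict.

**Last checks**
- **Beeswax:** its centre is about 127 mm from the rail's centre line (113 mm needed), and its top is still at about 22 mm, so it lies flat.
- **Pointer:** it lies within the marker's width, with its base centred on the clip to about 0.3 mm. That view is from nearly overhead; the thin tip itself does not show against the dark clip.
- **Forces:** the highest force I read on the wheel was about 16 N. The robot stood clear of everything at hand-in.
- **Bystanders:** those visible in the last scene picture had not moved. The arm hid the buckle and the sanding block there, but the gripper never came near either.

**Readings that disagreed**
- **Slanted wrist views:** they read the pointer offset 1 to 2 mm differently from the overhead view, and I went by the overhead view.
- **Beeswax position:** one side-camera reading of it came out too low (113 mm) because the gripper partly hid the block. I used the scene camera, and the fingertip's last push position agreed with it.

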